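# Unlock the square curing flask with the T-key

### The arm

A 6-joint arm with a two-finger parallel gripper is mounted at the origin on the work surface. World frame = base frame: x ahead of the robot, y to its left, z up, the work surface at z = 0. Lengths are in mm, angles in rad, forces in N, time in s.
With the tool pointing down it reaches from about 300 to 850 mm from the base axis. Payload 5.4 kg.
Tool frame: the origin (TCP) lies at the very end of the fingers, on their centre line; the grasp point (between the pads) lies 19 mm behind it (robot.grip_point_offset is the distance from the TCP to the grasp point, in mm); z points along the fingers, y is the line along which they close (so a half turn about z gives the same grasp; the last joint's range is limited). The gripper opens to 85 mm and grips with 20 to 120 N. Pads are 22 mm wide; open, the fingers measure 114 mm over their backs; the gripper's body (76 mm by 85 mm) begins 54 mm behind the grasp point. The pads swing forward as they close: fully open they stand 13 mm farther back than shut.
Start: joints at [0.93, 0.158, 1.597, -0, 1.386, -0.21], TCP at [240.126, 522.442, 231.299] pointing down, gripper open.
Joint ranges: [-2.91, 2.91], [-0.94, 2.29], [0.18, 2.7], [-1.29, 4.43], [0.17, 2.64], [-3, 3]. Speed limits (rad/s): [2.57, 2.57, 3.14, 3.14, 3.14, 3.14].

### API

Orientations are given as a rotation vector (axis times angle).
In Python, from station import robot, eyes gives the robot as it stands.
- The arm moves only by the tool step_arm, never from a script. Its argument "motion" is one flat list of numbers, 5 for each row, row after row: the shift along the tool's x, y, z in cm, then the turn about the tool's z in degrees, then the gripper command: -1 is shut, 1 is fully open, values between are in proportion. A call has 1 to 12 rows; each row is the pose to reach, as a shift and turn from the pose commanded when the call began, along the tool's axes at that moment; what a row does not reach only later rows make up. A row lasts 1/12 s, in which the tool goes at most 41.7 mm and 7.16 degrees, less where a joint would pass 70% of its speed; a pose out of reach is approached as far as the arm can. A call with a gripper value outside its range is refused whole. The fingers move at their own pace and stop on an object; "newtons" is the grip in N (left out, the last holds). Time passes only in rows, so rows that repeat a pose let the fingers close. It gives the time, the measured TCP pose, the force, the opening and the grip force at its end, in the units of the state.
- robot.observe(): the state, without advancing time (a new reading comes with each control period).
- eyes.get_image(name): name is "side" or "top"; returns the picture (400x640x3 uint8, red, green, blue); there is no depth.
- eyes.camera_model(name): a dict with "mtx" (3x3 intrinsics, pixels), "R" (3x3) and "t" (3): a world point X has camera coordinates R X + t. Camera axes: x right, y down, z forward; pixel columns grow to the right and rows downward; lengths in mm; the calibration is good to about 2 mm. A picture is of the moment at which its call begins. camera_model takes no time and is no camera call.
- robot.close_job(): hands the job in; it is judged then, once.
The state is a dict: "clock": time; "qpos": joint angles; "joint_vel": joint speeds; "tau": joint torques, N m; "tcp_pos": TCP position; "orientation": TCP orientation; "wrist_force": force on the tool from outside, world axes, zero at the start; "ft_torque": the same for the moment, N m; "grip_width": opening from 0.0 (shut) to 1.0 (fully open); "finger_force": force on a finger pad.
Only numpy, scipy, OpenCV 4.12 (cv2) and the standard library are available. Lean on these libraries where they do the work, as an engineer would, in place of code of your own. Each camera call takes 0.05 s, during which the arm holds its last target. There are 200 camera calls.

### The job

Take the steel T-key from its can, lower it down the deep shaft of the square-sided flask until its socket sits fully down over the square stem at the bottom, then turn the stem anticlockwise (seen from above) as far as it goes, about 70 degrees, to unlock the flask. Let go and leave the key standing upright on the stem. The round flask must stay locked: do not turn its stem.

Things in the scene. Friction and masses are not known exactly. Their poses are not given: they have to be found in the camera images.
- key_grip (a point): Centre of the loose steel T-key's cross bar: 110 mm along x, 14 x 14 mm thick; z is up the key. A 12 mm rod below it ends in a socket 40 mm wide outside (50 mm over corners), 28 mm square inside, 36 mm deep, flats parallel to the bar; its rim is 145 mm below this point. The key starts upright in an open white can (90 mm wide, 60 mm tall), bar 151 mm above the bench, any yaw; under 0.5 kg.
- square_mouth (a point): Centre of the round shaft mouth in the top face of the fixed square-sided aluminium flask (120 x 120 mm, 115 mm tall); x, y along its sides, z up. Shaft: upright, 66 mm wide, 100 mm deep, square stem in the middle of its floor. With the key fully down, its rim on that floor, the bar's centre is 45 mm above this point. The round flask nearby (124 mm wide, as tall) has the same shaft and stem.
- square_latch (a joint): Turn of the square flask's stem, rad, anticlockwise from above: 0 locked (its flats parallel to the flask's sides) to 1.22 at the stop (unlocked). Starts at 0 to 0.1, friction 0.06 N m, stays where left. Brass, 24 mm square, 30 mm tall, its top 12 mm tapering to 8 mm square to guide the socket, which has about 10 degrees of play on it either way.
- round_latch (a joint): Turn of the round flask's stem, rad, the same kind; it starts at 0 (locked) and is to stay there.
Not all that is in view belongs to the job. What is shaped like the part that bears key_grip but green is not meant.

How it is judged:
By the outcome, as a careful person would: the job done as asked, in the order asked, and still so for the second after the job is handed in, with the robot touching nothing.
It also fails if it takes over 51 s, if anything falls off the work surface, if the arm or the gripper's body presses on something with over 40 N, if the wrist force passes 120 N, or if a joint passes its speed limit or range.

## Working session

There is one attempt and no reset: what is moved stays moved. The work goes in short steps, Python scripts to look and compute and a tool call to move; the robot and the scene stay as the last step left them, time stands still between calls to the robot, and variables do not carry over. Pictures are saved under pics/ and viewed, at most 10 in all, crops included, and the job is handed in when it is done.

Besides the shell and the picture viewer there is one more tool, called after "Emit:" in YAML: its name, and indented under it one key for each argument. step_arm: Moves the arm, as the interface text tells. Its arguments: {"type":"object","properties":{"motion":{"type":"array","items":{"type":"number"}},"newtons":{"type":"number"}},"required":["motion"]}

```bash
mkdir -p pics; python3 - <<'E'
from station import robot, eyes
import cv2
for n in("side","top"):
    cv2.imwrite(f"pics/{n}0.png",eyes.get_image(n)[:,:,::-1])
    m=eyes.camera_model(n);print(n,m["mtx"].round(1).tolist(),m["R"].round(4).tolist(),m["t"].round(1).tolist())
s=robot.observe();print({k:s[k] for k in("clock","tcp_pos","orientation","wrist_force","grip_width")})
E
```

```text
side [[469.6, 0.0, 321.8], [0.0, 469.6, 199.9], [0.0, 0.0, 1.0]] [[0.9541, -0.2996, -0.0043], [-0.1653, -0.5144, -0.8415], [0.2499, 0.8035, -0.5402]] [-460.7, 149.9, 1127.5]
top [[506.9, 0.0, 311.8], [0.0, 506.9, 202.5], [0.0, 0.0, 1.0]] [[-0.0051, -1.0, -0.005], [-0.9958, 0.0055, -0.0916], [0.0916, 0.0046, -0.9958]] [-28.3, 481.2, 1285.9]
{'clock': 0.1, 'tcp_pos': array([239.80258364, 522.01106211, 230.40106238]), 'orientation': array([-6.71331076e-01, -3.06831830e+00,  2.44090537e-03]), 'wrist_force': array([0.52614343, 0.01378249, 0.04473162]), 'grip_width': 0.9965957306898693}
```

View pics/top0.png

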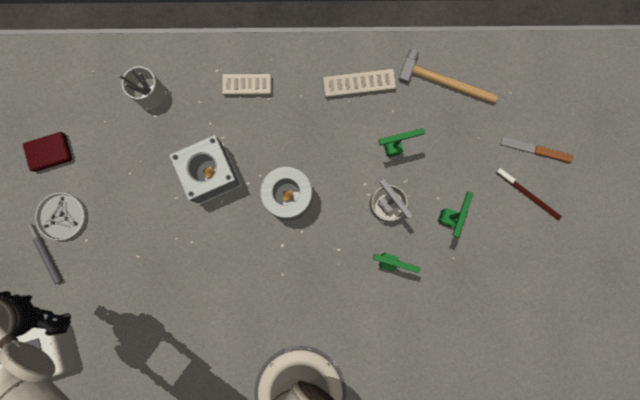

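View pics/side0.png

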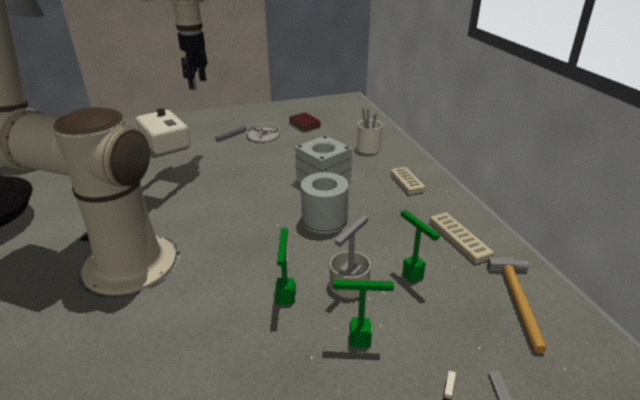

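The top view shows the steel key in the white can at about (395,200). Possible mistakes are the green keys at (402,140), (460,213) and (396,264), and the pen cup at (140,88). The square flask is at (203,167) and the round one at (287,193). By its description the key is the grey one in the can. I'll check that in a close crop.

```bash
cat > h.py <<'E'
import numpy as np, cv2
from station import robot, eyes
from scipy.spatial.transform import Rotation as Ro
def ray(n,uv,z):
    m=eyes.camera_model(n);d=m["R"].T@np.linalg.solve(m["mtx"],[*uv,1]);c=-m["R"].T@m["t"]
    return c+d*(z-c[2])/d[2]
def pix(n,X):
    m=eyes.camera_model(n);p=m["mtx"]@(m["R"]@np.array(X,float)+m["t"]);return p[:2]/p[2]
def crop(im,u,v,w,h,k):
    return cv2.resize(im[v:v+h,u:u+w],None,fx=k,fy=k,interpolation=cv2.INTER_CUBIC)
E
python3 - <<'E'
from h import *
t=cv2.imread("pics/top0.png");s=cv2.imread("pics/side0.png")
a=np.hstack([crop(t,350,165,80,60,5),crop(t,160,130,80,60,5)])
b=np.hstack([crop(s,310,205,80,60,5),crop(s,285,130,80,60,5)])
cv2.imwrite("pics/c1.png",np.vstack([a,b]))
E
```

```text
(no output)
```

View pics/c1.png

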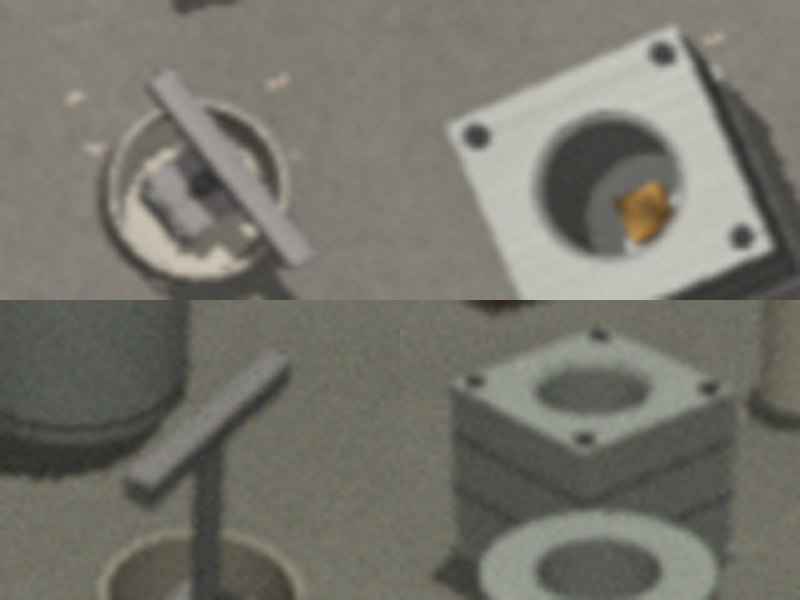

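The crop shows the plain steel key in the white can, with bar ends at about (382,180) and (410,215.6). The square flask has corner bolts, its mouth is at about (202,167), and the brass stem is visible inside.

```bash
python3 - <<'E'
from h import *
T=lambda x,y,u,v:((x+.5)/5-.5+u,(y+.5)/5-.5+v)
e1=ray("top",T(164,79,350,165),158);e2=ray("top",T(300,254,350,165),158)
k=(e1+e2)/2;d=e2-e1
print("bar",e1.round(1),e2.round(1),"c",k.round(1),"len",np.linalg.norm(d).round(1),"yaw",np.degrees(np.arctan2(d[1],d[0])).round(1))
s1=ray("side",T(272,55+1,310,205),158);s2=ray("side",T(138,478-300,310,205),158)
print("side",s1.round(1),s2.round(1),((s1+s2)/2).round(1))
# can rim
print("can rim",ray("top",T(198,190,350,165),60).round(1))
m=ray("top",T(611,184,0,0),115) if 0 else ray("top",T(211,184,160,130),115)
print("mouth",m.round(1),"side",ray("side",T(193,390-300,285,130),115).round(1))
b=[ray("top",T(x-400,y,160,130),115) for x,y in((477,137),(662,53),(741,237))]
print("bolts",np.round(b,1).tolist())
for i,j in((0,1),(1,2)):
    d=b[j]-b[i];print(np.linalg.norm(d).round(1),np.degrees(np.arctan2(d[1],d[0])).round(1))
print("bolt mid",((b[0]+b[2])/2).round(1))
bs=[ray("side",T(x-400,y-300,285,130),115) for x,y in((475,381),(600,335),(709,388),(584,439))]
print(np.round(bs,1).tolist(),np.mean(bs,0).round(1))
R=Ro.from_rotvec(robot.observe()["orientation"]).as_matrix();print(R.round(3).tolist())
E
```

```text
bar [ 519.1 -195.4  158. ] [ 437.4 -256.5  158. ] c [ 478.2 -226.   158. ] len 102.0 yaw -143.2
side [ 516.2 -199.7  158. ] [ 433.4 -263.2  158. ] [ 474.8 -231.5  158. ]
can rim [ 476.2 -224.7   60. ]
mouth [561.5 233.9 115. ] side [558.  223.4 115. ]
bolts [[584.8, 299.2, 115.0], [625.6, 210.1, 115.0], [535.3, 170.8, 115.0]]
97.9 -65.4
98.5 -156.5
bolt mid [560.1 235.  115. ]
[[495.0, 256.4, 115.0], [585.1, 294.4, 115.0], [624.0, 204.8, 115.0], [534.4, 165.6, 115.0]] [559.6 230.3 115. ]
[[-0.909, 0.418, -0.001], [0.418, 0.909, -0.001], [0.0, -0.002, -1.0]]
```

Emit:
step_arm:
  motion: [-52.9,-58.3,0,118,1,-52.9,-58.3,0,118,1,-52.9,-58.3,0,118,1,-52.9,-58.3,0,118,1,-52.9,-58.3,0,118,1,-52.9,-58.3,0,118,1,-52.9,-58.3,0,118,1,-52.9,-58.3,0,118,1,-52.9,-58.3,0,118,1,-52.9,-58.3,0,118,1,-52.9,-58.3,0,118,1,-52.9,-58.3,0,118,1]
  newtons: 60

```text
clock: 1.1
tcp_pos: [390.7, 43.7, 231.2]
orientation: [2.589, 1.78, 0.001]
wrist_force: [0.4, 0.5, 0.7]
grip_width: 1.001
finger_force: 0.0
```

```bash
cat >> h.py <<'E'
def go(x,y,z,yaw):
    s=robot.observe();R=Ro.from_rotvec(s["orientation"]).as_matrix();p=s["tcp_pos"]
    y0=np.degrees(np.arctan2(R[1,0],R[0,0]))
    sh=R.T@(np.array([x,y,z])-p)/10
    print("t",round(s["clock"],2),"at",p.round(1),"yaw",y0.round(1),"tilt",R[:,2].round(3),"q",s["qpos"].round(2),"shift cm",sh.round(2),"turn",round(-((yaw-y0+180)%360-180),1),"F",s["wrist_force"].round(1),"M",np.round(s["ft_torque"],2),"w",round(s["grip_width"],3))
E
python3 -c "
from h import *
go(477,-228,200,37)"
```

```text
t 1.1 at [390.7  43.7 231.2] yaw 69.0 tilt [ 0.  0. -1.] q [-0.2  -0.35  2.07  0.    1.42  0.17] shift cm [-22.28  17.79   3.12] turn 32.0 F [0.4 0.5 0.7] M [ 0.01  0.01 -0.  ] w 1.001
```

Emit:
step_arm:
  motion: [-22.3,17.8,3,32,1,-22.3,17.8,3,32,1,-22.3,17.8,3,32,1,-22.3,17.8,3,32,1,-22.3,17.8,3,32,1,-22.3,17.8,3,32,1,-22.3,17.8,3,32,1,-22.3,17.8,3,32,1,-22.3,17.8,3,32,1,-22.3,17.8,3,32,1,-22.3,17.8,3,32,1,-22.3,17.8,3,32,1]

```text
clock: 2.1
tcp_pos: [478.8, -224.5, 201.6]
orientation: [2.975, 1.009, 0.0]
wrist_force: [0.2, 0.5, -0.3]
grip_width: 0.999
finger_force: 0.0
```

```bash
python3 - <<'E'
from h import *
go(477,-228,132,37)
p=robot.observe()["tcp_pos"]
print(pix("side",p),pix("top",p))
s=eyes.get_image("side")[:,:,::-1];t=eyes.get_image("top")[:,:,::-1]
cv2.imwrite("pics/c2.png",np.hstack([crop(s,300,180,100,120,4),crop(t,345,150,100,120,4)]))
E
```

```text
t 2.1 at [ 478.8 -224.5  201.6] yaw 37.5 tilt [ 0. -0. -1.] q [-0.67  0.06  1.76  0.    1.32  0.25] shift cm [-0.35  0.16  6.96] turn 0.5 F [ 0.2  0.5 -0.3] M [ 0.    0.01 -0.05] w 0.999
[352.37580938 207.98980858] [398.45529186 195.63174689]
```

View pics/c2.png

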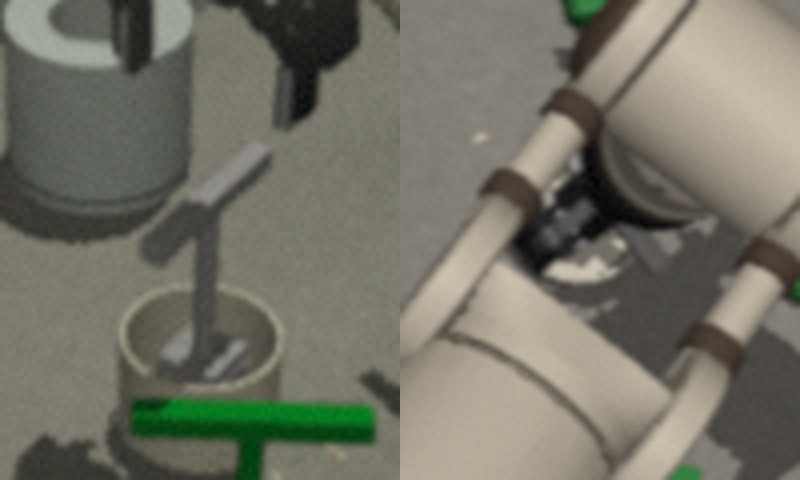

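The side view shows the open fingers straddling the bar line: tip midpoint at about (352.5,204.7), key rod at u≈351, so they agree to a few mm. The top view is blocked by the arm.

```bash
python3 -c "
from h import *
go(477,-228,132,37)"
```

```text
t 2.2 at [ 478.9 -224.8  201.7] yaw 37.4 tilt [ 0.001 -0.    -1.   ] q [-0.67  0.06  1.76  0.    1.32  0.25] shift cm [-0.34  0.13  6.97] turn 0.4 F [-0.   0.2 -0.8] M [ 0.   -0.01  0.01] w 1.001
```

Emit:
step_arm:
  motion: [-0.3,0.1,1.5,0,1,-0.3,0.1,3,0,1,-0.3,0.1,4.5,0,1,-0.3,0.1,6,0,1,-0.3,0.1,7,0,1,-0.3,0.1,7,0,-1,-0.3,0.1,7,0,-1,-0.3,0.1,7,0,-1,-0.3,0.1,7,0,-1,-0.3,0.1,7,0,-1,-0.3,0.1,7,0,-1,-0.3,0.1,7,0,-1]
  newtons: 60

```text
clock: 3.2
tcp_pos: [477.7, -228.8, 132.2]
orientation: [2.974, 1.006, 0.002]
wrist_force: [-0.1, -0.7, 2.3]
grip_width: 0.149
finger_force: 59.4
```

Emit:
step_arm:
  motion: [0,0,0,0,-1,0,0,0,0,-1,0,0,0,0,-1,0,0,0,0,-1]
  newtons: 60

```text
clock: 3.53
tcp_pos: [477.7, -228.8, 132.2]
orientation: [2.974, 1.006, 0.002]
wrist_force: [0.5, 0.7, 5.7]
grip_width: 0.153
finger_force: 59.6
```

Emit:
step_arm:
  motion: [0,0,-0.5,0,-1,0,0,-1.5,0,-1,0,0,-3,0,-1,0,0,-4.5,0,-1,0,0,-6,0,-1,0,0,-7.5,0,-1,0,0,-9,0,-1,0,0,-10.5,0,-1,0,0,-12,0,-1,0,0,-13.5,0,-1,0,0,-14.5,0,-1,0,0,-15,0,-1]

```text
clock: 4.53
tcp_pos: [477.2, -228.4, 282.6]
orientation: [2.975, 1.006, 0.001]
wrist_force: [0.2, 0.1, -4.3]
grip_width: 0.154
finger_force: 58.7
```

```bash
python3 - <<'E'
from h import *
go(560,233,282,26.5)
E
```

```text
t 4.53 at [ 477.2 -228.4  282.6] yaw 37.4 tilt [ 0.001 -0.001 -1.   ] q [-0.68  0.01  1.66 -0.    1.48  0.24] shift cm [ 34.59 -31.64   0.04] turn 10.9 F [ 0.2  0.1 -4.3] M [-0.01  0.01  0.04] w 0.154
```

Emit:
step_arm:
  motion: [1,-0.9,0,0,-1,2.8,-2.5,0,1,-1,5.2,-4.7,0,2,-1,8,-7.3,0,3,-1,11,-10.1,0,4,-1,14.2,-13,0,5,-1,17.3,-15.8,0,6,-1,20.4,-18.6,0,7,-1,23.5,-21.5,0,8,-1,26.6,-24.3,0,9,-1,29.5,-27,0,10,-1,31.8,-29.1,0,11,-1]

```text
clock: 5.53
tcp_pos: [551.7, 200.1, 279.8]
orientation: [-3.057, -0.718, 0.004]
wrist_force: [0.0, -0.1, -4.2]
grip_width: 0.146
finger_force: 58.7
```

Emit:
step_arm:
  motion: [2.0,-1.2,0,0,-1,2.8,-2,0,0,-1,2.8,-2,0,0,-1,2.8,-2,0,0,-1]

```text
clock: 5.87
tcp_pos: [568.5, 226.1, 280.1]
orientation: [3.058, 0.718, -0.004]
wrist_force: [0.0, -0.6, -4.7]
grip_width: 0.154
finger_force: 58.7
```

```bash
python3 - <<'E'
from h import *
go(560,233,282,26.5)
s=eyes.get_image("side")[:,:,::-1];t=eyes.get_image("top")[:,:,::-1]
cv2.imwrite("pics/c3.png",np.hstack([crop(s,275,70,100,120,4),crop(t,155,100,100,120,4)]))
E
```

```text
t 5.87 at [568.5 226.1 280.1] yaw 26.4 tilt [-0.003 -0.001 -1.   ] q [ 0.18  0.23  1.42 -0.    1.5   1.29] shift cm [-0.45 -0.99 -0.19] turn -0.1 F [ 0.  -0.6 -4.7] M [-0.08  0.04 -0.05] w 0.154
```

View pics/c3.png

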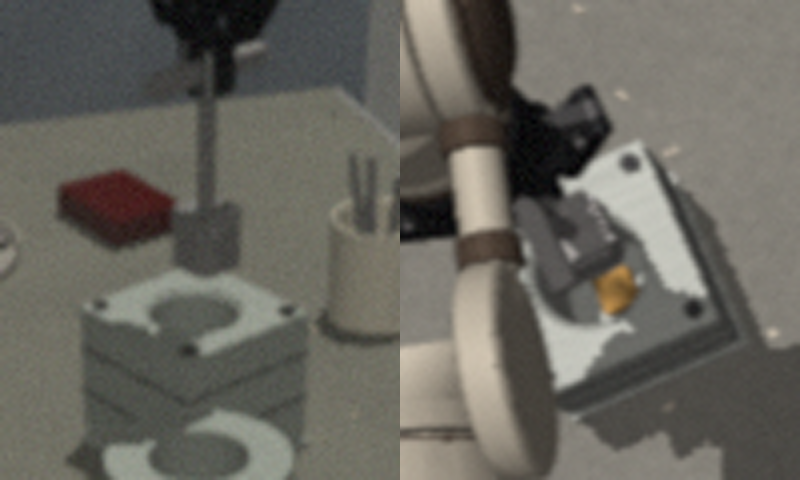

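The side view shows the key held upright, with the socket centre at u≈326.5 and the mouth centre at u≈323.5. The top view shows the socket at about crop (575,240) and the brass stem at (617,288), so the key still has to move about 10 mm.

```bash
python3 - <<'E'
from h import *
p=robot.observe()["tcp_pos"]
c,s=np.cos(np.radians(26.4)),np.sin(np.radians(26.4))
for n,(u,v),o in(("side",(275,70),0),("top",(155,100),400)):
    P=lambda X:(((pix(n,X)-[u,v]+.5)*4-.5)+[o,0]).round(0).tolist()
    print(n,"rim",[P([p[0]+20*(a*c-b*s),p[1]+20*(a*s+b*c),154]) for a,b in((1,1),(1,-1),(-1,-1),(-1,1))],"mouth",P([560,233,115]),"stemtop",P([560,233,45]),"bolts",[P([560+49*(a*np.cos(.414)-b*np.sin(.414)),233+49*(a*np.sin(.414)+b*np.cos(.414)),115]) for a,b in((1,1),(1,-1),(-1,-1),(-1,1))])
E
```

```text
side rim [[208.0, 244.0], [246.0, 261.0], [207.0, 277.0], [169.0, 260.0]] mouth [193.0, 306.0] stemtop [193.0, 389.0] bolts [[199.0, 266.0], [286.0, 308.0], [187.0, 349.0], [100.0, 304.0]]
top rim [[544.0, 229.0], [605.0, 198.0], [635.0, 259.0], [573.0, 289.0]] mouth [590.0, 270.0] stemtop [614.0, 287.0] bolts [[484.0, 229.0], [633.0, 164.0], [697.0, 310.0], [547.0, 376.0]]
```

Emit:
step_arm:
  motion: [-0.2,-0.5,0,0,-1,-0.4,-1,0,0,-1,-0.4,-1,0,0,-1,-0.4,-1,1,0,-1,-0.4,-1,2,0,-1,-0.4,-1,3,0,-1,-0.4,-1,4,0,-1,-0.4,-1,5,0,-1,-0.4,-1,6,0,-1,-0.4,-1,6,0,-1]

```text
clock: 6.8
tcp_pos: [559.7, 233.1, 217.7]
orientation: [-3.059, -0.717, 0.009]
wrist_force: [-0.5, -0.7, -5.0]
grip_width: 0.151
finger_force: 58.7
```

```bash
python3 - <<'E'
from h import *
go(560,233,175,26.5)
s=eyes.get_image("side")[:,:,::-1];t=eyes.get_image("top")[:,:,::-1]
cv2.imwrite("pics/c4.png",np.hstack([crop(s,275,70,100,120,4),crop(t,155,100,100,120,4)]))
E
```

```text
t 6.8 at [559.7 233.1 217.7] yaw 26.4 tilt [-0.005 -0.001 -1.   ] q [ 0.2   0.25  1.52 -0.    1.38  1.31] shift cm [0.05 0.03 4.27] turn -0.1 F [-0.5 -0.7 -5. ] M [-0.07  0.09 -0.01] w 0.151
```

View pics/c4.png

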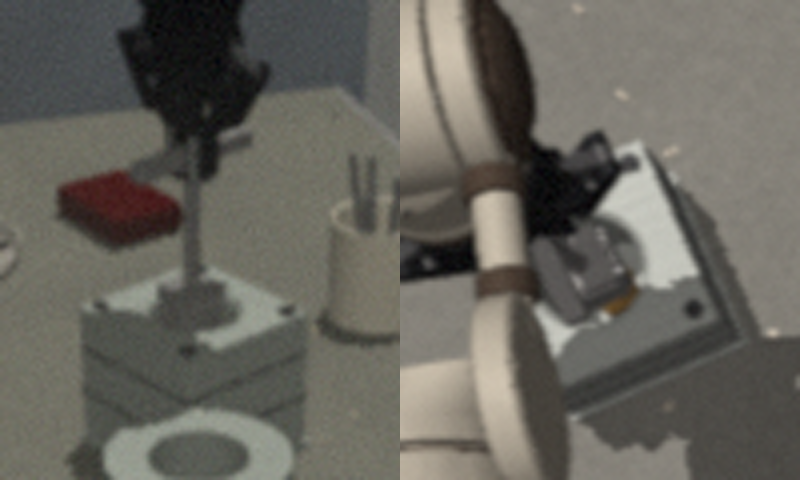

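The socket is inside the mouth: in the side view the rod is at crop x≈192 and the mouth centre at ≈194. Next I lower towards the stem, watching the force.

Emit:
step_arm:
  motion: [0,0,0.7,0,-1,0,0,1.5,0,-1,0,0,2.3,0,-1,0,0,3.1,0,-1,0,0,3.8,0,-1,0,0,4.4,0,-1,0,0,4.8,0,-1,0,0,5.2,0,-1]

```text
clock: 7.57
tcp_pos: [561.2, 233.5, 168.7]
orientation: [3.059, 0.717, -0.001]
wrist_force: [0.6, 0.6, -3.7]
grip_width: 0.151
finger_force: 58.8
```

```bash
python3 -c "
from h import *
go(560,233,141,26.5)"
```

```text
t 7.57 at [561.2 233.5 168.7] yaw 26.4 tilt [-0. -0. -1.] q [ 0.2   0.29  1.56 -0.    1.28  1.31] shift cm [-0.13 -0.01  2.77] turn -0.1 F [ 0.6  0.6 -3.7] M [-0.02 -0.01 -0.02] w 0.151
```

Emit:
step_arm:
  motion: [0,0,0.3,0,-1,0,0,0.6,0,-1,0,0,0.9,0,-1,0,0,1.2,0,-1,0,0,1.2,0,-1]

```text
clock: 7.98
tcp_pos: [560.9, 233.4, 156.6]
orientation: [-3.059, -0.717, 0.002]
wrist_force: [-0.7, -0.2, -4.5]
grip_width: 0.152
finger_force: 58.7
```

```bash
python3 -c "
from h import *
go(560,233,141,26.5)"
```

```text
t 7.98 at [560.9 233.4 156.6] yaw 26.4 tilt [-0.001 -0.    -1.   ] q [ 0.2   0.31  1.57 -0.    1.26  1.31] shift cm [-0.1  -0.    1.56] turn -0.1 F [-0.7 -0.2 -4.5] M [-0.01  0.05 -0.02] w 0.152
```

Emit:
step_arm:
  motion: [0,0,0.3,0,-1,0,0,0.6,0,-1,0,0,0.9,0,-1,0,0,1.2,0,-1,0,0,1.4,0,-1,0,0,1.4,0,-1]

```text
clock: 8.48
tcp_pos: [560.9, 233.4, 142.5]
orientation: [-3.059, -0.717, 0.002]
wrist_force: [-0.9, 0.1, -3.7]
grip_width: 0.15
finger_force: 58.8
```

```bash
python3 -c "
from h import *
go(560,233,141,26.5)"
```

```text
t 8.48 at [560.9 233.4 142.5] yaw 26.4 tilt [-0.001 -0.    -1.   ] q [ 0.2   0.32  1.59 -0.    1.24  1.31] shift cm [-0.09 -0.    0.15] turn -0.1 F [-0.9  0.1 -3.7] M [-0.01 -0.01  0.02] w 0.15
```

Emit:
step_arm:
  motion: [0,0,0.1,0,-1,0,0,0.2,0,-1,0,0,0.2,0,-1]

```text
clock: 8.73
tcp_pos: [561.4, 233.5, 141.4]
orientation: [3.059, 0.717, 0.001]
wrist_force: [0.2, -0.8, -4.5]
grip_width: 0.148
finger_force: 58.9
```

Emit:
step_arm:
  motion: [0,0,0.1,0,-1,0,0,0.2,0,-1,0,0,0.2,0,-1]

```text
clock: 8.98
tcp_pos: [562.2, 233.7, 141.3]
orientation: [3.059, 0.717, 0.004]
wrist_force: [-2.3, -0.1, 5.3]
grip_width: 0.148
finger_force: 60.1
```

Emit:
step_arm:
  motion: [0,0,-0.15,0,-1,0,0,-0.15,-5,-1,0,0,-0.15,-11,-1,0,0,-0.15,-17,-1,0,0,-0.15,-23,-1,0,0,-0.15,-29,-1,0,0,-0.15,-35,-1,0,0,-0.15,-40,-1,0,0,-0.15,-40,-1]

```text
clock: 9.73
tcp_pos: [561.4, 233.2, 141.4]
orientation: [2.627, 1.722, -0.0]
wrist_force: [-1.4, -1.5, 2.5]
grip_width: 0.149
finger_force: 59.7
```

```bash
python3 -c "
from h import *
go(560,233,141,104)"
```

```text
t 9.73 at [561.4 233.2 141.4] yaw 66.5 tilt [ 0.    -0.001 -1.   ] q [ 0.2   0.32  1.59 -0.    1.23  0.61] shift cm [-0.07 -0.12  0.04] turn -37.5 F [-1.4 -1.5  2.5] M [-0.36  0.48  0.02] w 0.149
```

Emit:
step_arm:
  motion: [0,0,0,-5,-1,0,0,0,-10,-1,0,0,0,-15,-1,0,0,0,-20,-1,0,0,0,-25,-1,0,0,0,-28,-1,0,0,0,-28,-1]

```text
clock: 10.32
tcp_pos: [561.5, 233.2, 141.4]
orientation: [2.136, 2.303, -0.0]
wrist_force: [-1.6, -2.2, 2.6]
grip_width: 0.152
finger_force: 59.7
```

```bash
python3 -c "
from h import *
go(560,233,141,104)"
```

```text
t 10.32 at [561.5 233.2 141.4] yaw 94.3 tilt [ 0.    -0.001 -1.   ] q [ 0.2   0.32  1.59 -0.    1.23  0.12] shift cm [-0.01 -0.15  0.04] turn -9.7 F [-1.6 -2.2  2.6] M [-0.39  0.42  0.02] w 0.152
```

Emit:
step_arm:
  motion: [0,0,0,-2,-1,0,0,0,-4,-1,0,0,0,-6,-1,0,0,0,-6,-1]

```text
clock: 10.65
tcp_pos: [561.6, 233.3, 141.4]
orientation: [2.014, 2.41, 0.0]
wrist_force: [-3.1, -1.9, 3.1]
grip_width: 0.15
finger_force: 59.8
```

```bash
python3 -c "
from h import *
go(560,233,141,104)"
```

```text
t 10.65 at [561.6 233.3 141.4] yaw 100.2 tilt [ 0.001 -0.    -1.   ] q [ 0.2   0.32  1.59 -0.    1.23  0.02] shift cm [ 0.   -0.16  0.04] turn -3.8 F [-3.1 -1.9  3.1] M [-0.43  0.5  -0.03] w 0.15
```

Emit:
step_arm:
  motion: [0,0,0,-1.5,-1,0,0,0,-3,-1,0,0,0,-4,-1,0,0,0,-4,-1]

```text
clock: 10.98
tcp_pos: [561.6, 233.4, 141.4]
orientation: [1.928, 2.48, 0.001]
wrist_force: [-2.2, -1.5, 3.9]
grip_width: 0.152
finger_force: 60.0
```

```bash
python3 -c "
from h import *
go(560,233,141,106)"
```

```text
t 10.98 at [561.6 233.4 141.4] yaw 104.3 tilt [ 0.001 -0.    -1.   ] q [ 0.2   0.32  1.59 -0.    1.23 -0.05] shift cm [ 0.01 -0.17  0.04] turn -1.7 F [-2.2 -1.5  3.9] M [-0.53  0.51 -0.14] w 0.152
```

Emit:
step_arm:
  motion: [0,0,0,-1,-1,0,0,0,-2,-1,0,0,0,-2.5,-1,0,0,0,-2.5,-1]

```text
clock: 11.32
tcp_pos: [561.6, 233.4, 141.4]
orientation: [1.873, 2.522, 0.001]
wrist_force: [-2.4, -2.4, 5.6]
grip_width: 0.151
finger_force: 60.3
```

```bash
python3 -c "
from h import *
go(560,233,141,108)"
```

```text
t 11.32 at [561.6 233.4 141.4] yaw 106.8 tilt [ 0.001  0.    -1.   ] q [ 0.2   0.32  1.59 -0.    1.23 -0.1 ] shift cm [ 0.01 -0.16  0.04] turn -1.2 F [-2.4 -2.4  5.6] M [-0.52  0.59 -0.44] w 0.151
```

Emit:
step_arm:
  motion: [0,0,0,-1,-1,0,0,0,-2.5,-1,0,0,0,-2.5,-1]

```text
clock: 11.57
tcp_pos: [561.6, 233.4, 141.4]
orientation: [1.818, 2.562, 0.001]
wrist_force: [-1.9, -2.9, 5.9]
grip_width: 0.153
finger_force: 61.5
```

```bash
python3 -c "
from h import *
go(560,233,141,108)"
```

```text
t 11.57 at [561.6 233.4 141.4] yaw 109.3 tilt [ 0.001  0.    -1.   ] q [ 0.2   0.32  1.59  0.    1.23 -0.14] shift cm [ 0.01 -0.16  0.04] turn 1.3 F [-1.9 -2.9  5.9] M [-0.5   0.56 -0.83] w 0.153
```

Emit:
step_arm:
  motion: [0,0,0,3,-1,0,0,0,6,-1,0,0,0,6,-1,0,0,0,6,-0.5,0,0,0,6,0,0,0,0,6,0.5,0,0,0,6,0.5,0,0,0,6,0.5,0,0,0,6,0.5,0,0,0,6,0.5,0,0,0,6,0.5,0,0,0,6,0.5]

```text
clock: 12.57
tcp_pos: [561.3, 233.5, 140.8]
orientation: [-1.948, -2.465, -0.0]
wrist_force: [0.3, -0.9, 1.1]
grip_width: 0.752
finger_force: 0.0
```

```bash
python3 -c "
from h import *
go(560,233,141,104)"
```

```text
t 12.57 at [561.3 233.5 140.8] yaw 103.4 tilt [ 0.  0. -1.] q [ 0.2   0.32  1.59  0.    1.23 -0.04] shift cm [-0.02 -0.14 -0.02] turn -0.6 F [ 0.3 -0.9  1.1] M [ 0.05 -0.03 -0.  ] w 0.752
```

Open. Now straight up, then sideways towards the base so the cameras can see.

Emit:
step_arm:
  motion: [0,0,-0.5,0,0.5,0,0,-1.5,0,0.5,0,0,-3,0,0.5,0,0,-5,0,0.5,0,0,-7,0,0.5,0,0,-9,0,0.5,0,0,-11,0,0.5,0,0,-13,0,0.5,0,0,-15,0,0.5,0,0,-15,0,0.5]

```text
clock: 13.4
tcp_pos: [563.5, 234.0, 297.4]
orientation: [1.943, 2.46, 0.012]
wrist_force: [1.2, -0.8, 1.7]
grip_width: 0.755
finger_force: 0.0
```

Emit:
step_arm:
  motion: [0,2,0,0,0.5,0,5,0,0,0.5,0,8,0,0,0.5,0,11,0,0,0.5,0,14,0,0,0.5,0,16,0,0,0.5,0,18,0,0,0.5,0,20,0,0,0.5,0,20,0,0,0.5]

```text
clock: 14.15
tcp_pos: [757.7, 279.6, 286.5]
orientation: [-1.947, -2.463, 0.004]
wrist_force: [-0.8, -0.4, -1.0]
grip_width: 0.747
finger_force: 0.0
```

```bash
python3 - <<'E'
from h import *
go(560,233,141,104)
s=eyes.get_image("side")[:,:,::-1];t=eyes.get_image("top")[:,:,::-1]
cv2.imwrite("pics/c5.png",np.hstack([crop(s,275,70,100,140,4),crop(t,155,100,100,140,4)]))
E
```

```text
t 14.15 at [757.7 279.6 286.5] yaw 103.3 tilt [-0.003 -0.001 -1.   ] q [ 0.2   0.81  0.62 -0.    1.72 -0.03] shift cm [  0.03 -20.27  14.61] turn -0.7 F [-0.8 -0.4 -1. ] M [-0.05  0.03  0.03] w 0.747
```

View pics/c5.png

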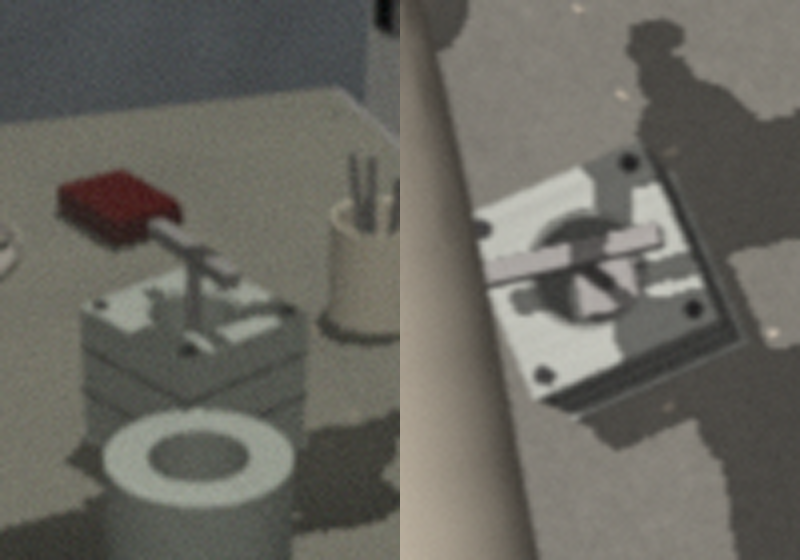

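The key stands upright on the square flask's stem, with its bar at about 102–103° after a turn of about 76° including play. The torque rose to 0.8 N m against the stop, and the bar height of 160 mm matches the key being fully down. The round flask was not touched.

```bash
python3 -c "
from station import robot
print(robot.close_job())"
```

```text
the job is handed in; nothing more can be done
None
```

I handed the job in at about 14 s. The T-key stands upright and released, fully down on the square flask's stem. The stem is turned anticlockwise to its stop, and the round flask was not touched.

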